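Close up a line of quads in the composing stick

ROBOT

A 6-joint arm with a two-finger parallel gripper is mounted at the origin on a cart in front of the work surface, level with it; the furniture and walls round the work are solid. World frame = base frame: x ahead of the robot, y to its left, z up, the work surface at z = 0. Lengths are in m, angles in rad, forces in N, time in s.
With the tool pointing down it reaches from about 0.375 to 0.9 m from the base axis. Payload 3.1 kg.
Tool frame: the origin (TCP) lies between the finger pads; the fingertips stand 11 mm ahead of it and the grasp point (between the pads) lies 8 mm behind it; z points along the fingers, y is the line along which they close (so a half turn about z gives the same grasp; the last joint's range is limited). The gripper opens to 87 mm and grips with 3 to 60 N. Pads are 19 mm wide; open, the fingers measure 117 mm over their backs; the gripper's body (75 mm by 190 mm) begins 51 mm behind the grasp point.
Start: joints at [0.964, 0.527, 1.433, -0, 1.181, -0.178], TCP at [0.26, 0.568, 0.234] pointing down, gripper open.
Joint ranges: [-3.08, 3.08], [-0.75, 2.2], [0.22, 2.44], [-1.43, 4.57], [0, 2.65], [-2.85, 2.85]. Speed limits (rad/s): [2.79, 2.79, 3.14, 3.14, 3.14, 3.14].

INTERFACE

Orientations are given as a unit quaternion [x, y, z, w].
In Python, from rig import get_obs, camera, hand_in gives the robot as it stands.
- The arm moves only by the shell command python3 -m pendant 'ROWS' [FORCE]. ROWS is JSON, a list that holds one entry, the list of rows, each a list of 7 numbers: the shift along the tool's x, y, z in m, then the turn, a rotation vector about the tool's x, y, z in degrees, then the opening, from 0 (shut) to 1 (fully open). In form: [[[x, y, z, ax, ay, az, fingers], ...]]. A call has exactly 5 rows; each row shifts and turns the commanded pose from where the row before left it, along the tool's axes as they then stand; what a row does not reach is not made up. A row lasts 1/8 s, in which the tool goes at most 62.5 mm and 10.7 degrees, less where a joint would pass 70% of its speed; a pose out of reach is approached as far as the arm can. A call with a gripper value outside its range is refused whole. The fingers move at their own pace and stop on an object; FORCE is the grip in N (left out, the last holds). Time passes only in rows, so rows that do not move let the fingers close, or fill a call up. It gives the time, the measured TCP pose, the force, the opening and the grip force at its end, in the units of the state.
- get_obs(): the state, without advancing time (a new reading comes with each control period).
- camera(name): name is "side" or "top" or "wrist"; returns a dict with "img" (400x640x3 uint8, red, green, blue), "intrinsics" (3x3 intrinsics, pixels), "R" (3x3) and "t" (3): a world point X has camera coordinates R X + t; the wrist camera has in their place "T_tool_cam" (4x4, takes a point from camera to tool coordinates, whose origin is the TCP and whose axes are the flange's). Camera axes: x right, y down, z forward; pixel columns grow to the right and rows downward; lengths in m; the calibration is good to about 2 mm. A picture is of the moment at which its call begins: read the wrist's pose just before it. There is no depth.
- hand_in(): hands the job in; it is judged then, once.
The state is a dict: "time": time; "q": joint angles; "joint_velocities": joint speeds; "joint_torque": joint torques, N m; "position": TCP position; "tool_rot": TCP orientation; "ft_force": force on the tool from outside, world axes, zero at the start; "moment": the same for the moment, N m; "grip_width": finger opening in m; "grip_force": force on a finger pad.
Only numpy, scipy, OpenCV 4.12 (cv2) and the standard library are available. Lean on these libraries where they do the work, as an engineer would, in place of code of your own. Each camera call takes 0.05 s, during which the arm holds its last target. There are 200 camera calls.

TASK

Set the composing stick to its measure by fingertip, touching and pushing only, with nothing lifted: run the fingertips lightly along the open front of the ragged line of five metal quads, from the knee end to the fixed head end, easing every quad back until it stands against the back rail. Then push the sliding knee along until the line is snug between knee and head, swing the knee's cam lever in over the quads as far as it goes to lock it, and leave the loupe, tweezers, eraser and tied type beside it alone.

Things in the scene. Friction and masses are not known exactly. Their poses are not given: they have to be found in the camera images.
- stick: steel composing stick, fast (does not slide) on a dark grey slab 220 x 420 mm, 24 mm thick. Origin: middle of its floor plate, on the slab top (world z 24 mm). x: towards its back rail (away from the robot), y: along the rail towards the fixed head, z up. Floor plate 58 mm (x +-29) x 300 mm (y +-150), 2.2 mm thick. The long side at x = -29 mm is open
- rail_mid (a point): on the inner face of the back rail (stick x = +26.1 mm, y = 0), 12 mm above the slab. The rail is a thin upright wall along the whole stick, 3 mm thick, top 24.5 mm above the slab
- head_face (a point): middle of the inner face of the fixed head (stick y = +145 mm), 13.4 mm above the slab. The head is an upright plate across the stick, 5 mm thick, stick x from -28 to +26 mm, top 24.5 mm above the slab
- quad_1: first (nearest the knee) of five equal grey cast-metal quads in line in the stick, hollow top: 29.6 mm (its x, across the stick) x 25.4 mm (its y, along the rail) x 15.5 mm high, 56 to 91 g, loose. Origin: centre of its underside, 2.2 mm above the slab. Starts 4 to 9 mm off the rail, a little askew, 1 to 3 mm from its neighbours; against the rail its origin is at stick x = +11.3 mm
- quad_2: second of five equal grey cast-metal quads in line in the stick, hollow top: 29.6 mm (its x, across the stick) x 25.4 mm (its y, along the rail) x 15.5 mm high, 56 to 91 g, loose. Origin: centre of its underside, 2.2 mm above the slab. Starts 4 to 9 mm off the rail, a little askew, 1 to 3 mm from its neighbours; against the rail its origin is at stick x = +11.3 mm
- quad_3: middle of five equal grey cast-metal quads in line in the stick, hollow top: 29.6 mm (its x, across the stick) x 25.4 mm (its y, along the rail) x 15.5 mm high, 56 to 91 g, loose. Origin: centre of its underside, 2.2 mm above the slab. Starts 4 to 9 mm off the rail, a little askew, 1 to 3 mm from its neighbours; against the rail its origin is at stick x = +11.3 mm
- quad_4: fourth of five equal grey cast-metal quads in line in the stick, hollow top: 29.6 mm (its x, across the stick) x 25.4 mm (its y, along the rail) x 15.5 mm high, 56 to 91 g, loose. Origin: centre of its underside, 2.2 mm above the slab. Starts 4 to 9 mm off the rail, a little askew, 1 to 3 mm from its neighbours; against the rail its origin is at stick x = +11.3 mm
- quad_5: last (nearest the head) of five equal grey cast-metal quads in line in the stick, hollow top: 29.6 mm (its x, across the stick) x 25.4 mm (its y, along the rail) x 15.5 mm high, 56 to 91 g, loose. Origin: centre of its underside, 2.2 mm above the slab. Starts 4 to 9 mm off the rail, a little askew, 1 to 3 mm from its neighbours; against the rail its origin is at stick x = +11.3 mm
- composing_knee (a joint): slide of the knee along the stick's y, in m, grows towards the head; starts between 0 and 0.012. The knee's face is at stick y = -30 mm + this value, so five quads in line without gaps (127 mm) stop it at 0.048. Stiff: slides with about 4.5 N, stays where it is left
- composing_lever (a joint): cam lever on the knee, about a vertical axis through point knee_boss, in rad: 0 = locked, swung in to its stop (pointing along stick +y and 0.28 rad out to the open side); starts 0.30 to 0.45, swung out to the open side. About 0.05 N m turns it; stays where left. Flat arm 12 mm wide, 66 mm long from the axis, 20.5 to 24.1 mm above the slab: it passes over the quads (tops 17.7 mm)
- knee_face (a point): middle of the knee's upright face that meets the first quad, 13.6 mm above the slab. The knee plate lies across the stick, 6 mm thick (behind this point), 54 mm wide, top 24.5 mm above the slab
- knee_boss (a point): top centre of the lever's round pivot boss, 19 mm diameter, 20.2 to 24.4 mm above the slab, 36 mm behind the knee's face, 12.4 mm before the rail's inner face. Push the knee towards the head on the back of this boss. Lower round it: a knee foot (7.2 mm high, reaching 22 mm further back) and a 4 mm thick knee strip along the rail (22.5 mm high, reaching 30 mm further back)
- lever_tip (a point): on the lever arm's centre line, 4 mm from its free end, at half the arm's thickness, 22.3 mm above the slab. Pushed from the open side of the stick towards the back rail it swings in and locks; on its arc it also travels up to 13 mm towards the head: go along with it, lest the knee be dragged back
- loupe: black bell-shaped loupe, 48 mm across, 43 mm high, standing on the slab behind the stick; not part of the job
- tied_form: small tied block of set type, 54 x 51 x 25 mm, on the slab behind the stick; not part of the job
- eraser: pale grey eraser block, 64 x 46 x 22 mm, on the slab behind the stick; not part of the job
- tweezers: steel tweezers 124 mm long lying flat on the slab behind the stick; not part of the job
Things that resemble listed ones, but are neither listed nor needed, are in the scene too. What is shaped like the quad_1 but green or red is not meant.

How it is judged:
By the outcome, as a careful person would: the job done as asked, in the order asked, and still so for the second after the job is handed in, with the robot touching nothing.
It also fails if it takes over 72 s, if anything falls off the work surface, if the arm or the gripper's body presses on something with over 40 N, if the wrist force passes 120 N, or if a joint passes its speed limit or range.

## Working session

There is one attempt and no reset: what is moved stays moved. The work goes in short steps, Python scripts to look and compute and a shell command to move; the robot and the scene stay as the last step left them, time stands still between calls to the robot, and variables do not carry over. Pictures are saved under pics/ and viewed, at most 10 in all, crops included, and the job is handed in when it is done.

```bash
mkdir -p pics; ls; python3 - <<'E'
from rig import get_obs,camera
import cv2,numpy as np
o=get_obs();print({k:np.round(v,3).tolist() for k,v in o.items()})
for n in("top","side"):
    c=camera(n);cv2.imwrite(f"pics/{n}0.png",c["img"][:,:,::-1])
    print(n,np.round(c["intrinsics"],1).tolist(),np.round(c["R"],3).tolist(),np.round(c["t"],3).tolist())
c=camera("wrist");print(np.round(c["T_tool_cam"],3).tolist(),np.round(c["intrinsics"],1).tolist())
E
```

```text
pics
{'time': 0.0, 'q': [0.964, 0.528, 1.434, 0.0, 1.181, -0.179], 'joint_velocities': [-0.002, -0.001, -0.0, -0.001, 0.0, 0.001], 'joint_torque': [-0.0, -44.004, -17.659, 0.063, 0.058, -0.0], 'position': [0.259, 0.568, 0.233], 'tool_rot': [0.213, 0.977, -0.001, -0.0], 'ft_force': [-0.327, 0.288, -0.002], 'moment': [-0.008, 0.015, 0.009], 'grip_force': 0.0, 'grip_width': 0.087}
top [[477.4, 0.0, 308.9], [0.0, 477.4, 195.3], [0.0, 0.0, 1.0]] [[0.004, -1.0, -0.002], [-0.977, -0.003, -0.215], [0.215, 0.003, -0.977]] [0.085, 0.648, 0.881]
side [[462.8, 0.0, 322.3], [0.0, 462.8, 201.9], [0.0, 0.0, 1.0]] [[-0.941, -0.338, -0.001], [-0.191, 0.533, -0.824], [0.279, -0.776, -0.566]] [0.638, 0.122, 0.837]
[[-0.0, -0.952, -0.307, 0.085], [1.0, -0.0, -0.001, 0.0], [0.001, -0.307, 0.952, -0.152], [0.0, 0.0, 0.0, 1.0]] [[293.7, 0.0, 323.0], [0.0, 293.7, 202.4], [0.0, 0.0, 1.0]]
```

View pics/top0.png

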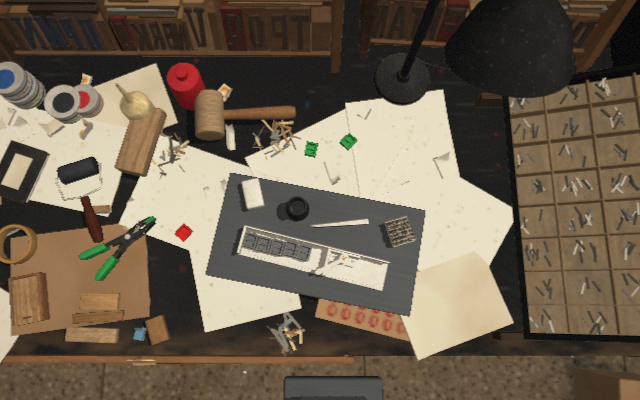

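View pics/side0.png

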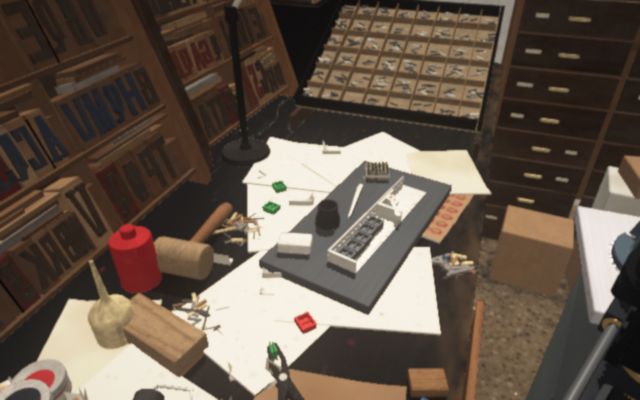

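Top view: the stick lies from about (240,230) to (390,285), its head at the left end with five dark grey quads at (248–310, 240–258). The knee is near (318,258) and the lever near (335,262). The green pieces at (311,149) and (348,141) and the red one at (184,232) are decoys; the five grey ones in the stick fit the description. Side view: the same row at (335–400, 210–260). Next I'll take the coarse pose and an enlarged crop.

```bash
cat > h.py <<'E'
from rig import get_obs,camera
import cv2,numpy as np
from scipy.spatial.transform import Rotation as Ro
def ray(c,px,z,T=None):
    """pixel -> world point on plane z. T: wrist camera pose in world (4x4)"""
    d=np.linalg.inv(c["intrinsics"])@np.array([px[0],px[1],1.])
    if T is None: R=np.array(c["R"]).T; o=-R@c["t"]
    else: R=T[:3,:3]; o=T[:3,3]
    d=R@d; return o+d*(z-o[2])/d[2]
def wrist():
    o=get_obs(); c=camera("wrist"); P=np.eye(4)
    P[:3,:3]=Ro.from_quat(o["tool_rot"]).as_matrix(); P[:3,3]=o["position"]
    return c,P@np.array(c["T_tool_cam"]),o
def proj(c,X,T=None):
    if T is None: p=np.array(c["R"])@X+c["t"]
    else: p=T[:3,:3].T@(np.array(X)-T[:3,3])
    p=c["intrinsics"]@p; return p[:2]/p[2]
E
python3 - <<'E'
from h import *
c=camera("top")
im=c["img"]
for n,p in dict(slabTL=(230,174),slabTR=(425,210),slabBR=(411,315),slabBL=(207,274)).items(): print(n,np.round(ray(c,p,.024),3))
hsv=cv2.cvtColor(im,cv2.COLOR_RGB2HSV)
m=((hsv[:,:,2]>140)).astype(np.uint8); m[:225]=0;m[300:]=0;m[:,:233]=0;m[:,395:]=0
n,l,s,ce=cv2.connectedComponentsWithStats(m); k=1+np.argmax(s[1:,4]); print(s[k])
r=cv2.minAreaRect(np.argwhere(l==k)[:,::-1].astype(np.float32)); 
for p in cv2.boxPoints(r): print(p,np.round(ray(c,p,.026),3))
a=cv2.resize(im[222:300,232:396],None,fx=4.8,fy=4.8,interpolation=cv2.INTER_CUBIC)
cv2.imwrite("pics/c1.png",a[:,:,::-1])
E
```

```text
slabTL [0.703 0.254 0.024]
slabTR [ 0.627 -0.154  0.024]
slabBR [ 0.415 -0.116  0.024]
slabBL [0.494 0.293 0.024]
[ 237  225  153   66 2953]
[235.85919 253.46402] [0.535 0.235 0.026]
[243.36237 224.10373] [0.596 0.222 0.026]
[389.3086 261.4011] [ 0.521 -0.076  0.026]
[381.80542 290.76138] [ 0.462 -0.059  0.026]
```

View pics/c1.png

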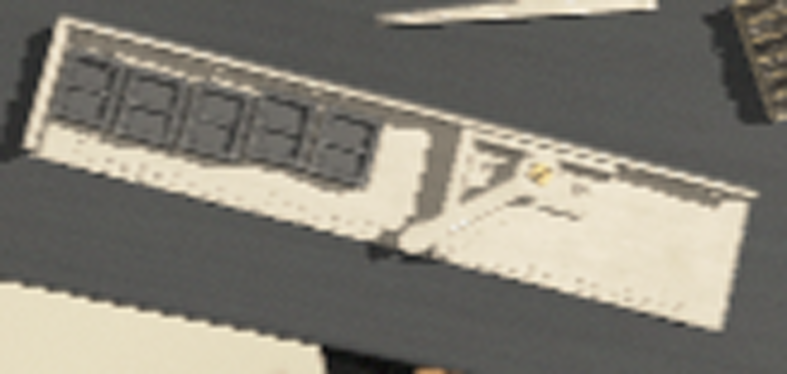

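Coarse stick pose: centre near (0.528, 0.081), yaw −14.1°, and the corners give 307 mm, which fits 300. The crop shows the quads at crop x 65–380, the lever tip at (410,240) and the boss at (540,175). I'll move the wrist camera over it with the fingers shut.

```bash
python3 -m pendant '[[[0,0,0,0,0,-10.5,0],[-0.037,-0.04,0.01,0,0,0,0],[-0.037,-0.04,0.01,0,0,0,0],[-0.037,-0.04,0.01,0,0,0,0],[-0.037,-0.04,0.01,0,0,0,0]]]' 10
python3 -m pendant '[[[-0.037,-0.04,0.01,0,0,0,0],[-0.037,-0.04,0.01,0,0,0,0],[-0.037,-0.04,0.01,0,0,0,0],[-0.037,-0.04,0.01,0,0,0,0],[-0.037,-0.04,0.01,0,0,0,0]]]'
python3 -m pendant '[[[0,0,0,0,0,0,0],[0,0,0,0,0,0,0],[0,0,0,0,0,0,0],[0,0,0,0,0,0,0],[0,0,0,0,0,0,0]]]'
python3 - <<'E'
from h import *
c,T,o=wrist(); print(np.round(o["position"],4),np.round(o["tool_rot"],4),o["q"])
cv2.imwrite("pics/w1.png",c["img"][:,:,::-1]); np.save("T1.npy",T)
E
```

```text
time: 0.82
position: [0.3651, 0.3758, 0.1933]
tool_rot: [0.122, 0.993, 0.0, 0.0]
ft_force: [0.9, 0.5, 0.8]
grip_width: 0.0451
grip_force: 0.0
time: 1.45
position: [0.4962, 0.1366, 0.1433]
tool_rot: [0.123, 0.992, 0.0, 0.0]
ft_force: [0.8, 0.4, 0.4]
grip_width: 0.0016
grip_force: 0.0
time: 2.08
position: [0.495, 0.1391, 0.1438]
tool_rot: [0.122, 0.993, 0.0, 0.0]
ft_force: [0.7, 0.1, 0.0]
grip_width: 0.0007
grip_force: 0.0
[0.495  0.1391 0.1438] [1.217e-01 9.926e-01 0.000e+00 1.000e-04] [ 5.63370928e-02  5.13926684e-01  1.79518163e+00 -1.81818615e-05
  8.32211851e-01 -1.27051393e+00]
```

View pics/w1.png

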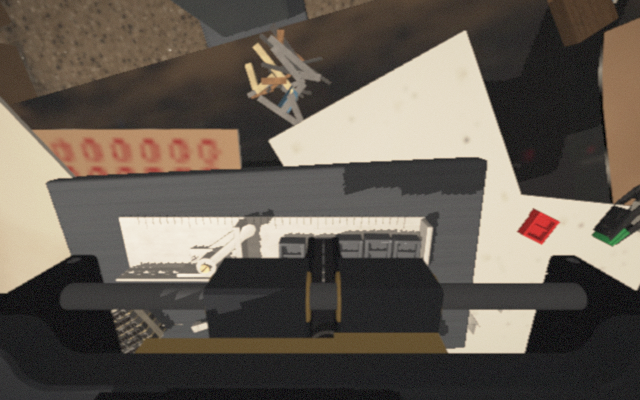

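The wrist view is upside-down: the robot side is at the top. The stick is at (120–435, 217–280), partly hidden by the gripper. I'll move 100 mm farther out to see it whole.

```bash
python3 -m pendant '[[[-0.03,-0.01,0,0,0,0,0],[-0.03,-0.01,0,0,0,0,0],[-0.03,0,0,0,0,0,0],[0,0,0,0,0,0,0],[0,0,0,0,0,0,0]]]'
python3 - <<'E'
from h import *
c,T,o=wrist(); print(np.round(o["position"],4),np.round(o["tool_rot"],4))
np.savez("w2.npz",img=c["img"],T=T,K=c["intrinsics"])
im=c["img"]; print(np.round([proj(c,X,T) for X in ([.535,.235,.026],[.462,-.059,.026])],0))
cv2.imwrite("pics/w2.png",cv2.resize(im[60:300,100:500],None,fx=2,fy=2,interpolation=cv2.INTER_CUBIC)[:,:,::-1])
E
```

```text
time: 2.75
position: [0.5762, 0.0974, 0.1431]
tool_rot: [0.122, 0.992, -0.0, -0.001]
ft_force: [-0.2, -0.6, -0.0]
grip_width: 0.0004
grip_force: 0.0
[0.5762 0.0974 0.1431] [ 1.223e-01  9.925e-01 -1.000e-04 -1.300e-03]
[[463. 122.]
 [120. 123.]]
```

View pics/w2.png

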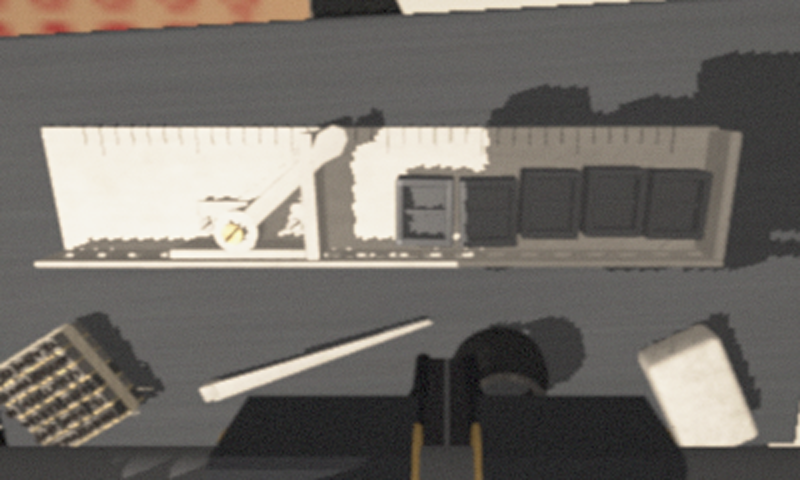

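The wrist crop shows the whole stick: floor corner (41,126), rail line at v≈264, head at (708–740, 130–262), boss (235,232), lever tip (340,135) and knee plate at u 305–320. The five quads start at u=398, 462, 522, 583 and 645, with their front edges at v≈170–178.

```bash
cat >> h.py <<'E'
def frame(C,yaw):
    c,s=np.cos(yaw),np.sin(yaw); R=np.array([[c,-s],[s,c]])
    return lambda X:(R.T@(np.asarray(X)[:2]-C))*1e3
E
python3 - <<'E'
from h import *
d=np.load("w2.npz");c={"intrinsics":d["K"]};T=d["T"]
f=lambda u,v,z:ray(c,(u/2+100,v/2+60),z)
a=f(36,264,.0485);b=f(722,264,.0485)   # rail top centreline ends (x=27.6,y=-150..150)
yv=(b-a)[:2];print("rail len",np.linalg.norm(yv));yaw=np.arctan2(-yv[0],yv[1])
m=(a+b)[:2]/2; R=np.array([[np.cos(yaw),-np.sin(yaw)],[np.sin(yaw),np.cos(yaw)]])
C=m-R@[.0276,0]; print("C",C,"yaw",np.degrees(yaw)); np.savez("st.npz",C=C,yaw=yaw)
F=frame(C,yaw)
P=dict(floorL=(41,126,.0262),floorR=(708,128,.0262),headTop1=(727,133,.0485),headout=(741,131,.0485),boss=(235,232,.0484),tipend=(342,130,.0463),
kneeTopL=(304,258,.0485),kneeTopR=(320,258,.0485))
qs=[(398,176,453,245),(461,177,517,246),(520,168,578,237),(583,167,642,235),(645,169,709,239)]
for i,q in enumerate(qs): P[f"q{i+1}front"]=((q[0]+q[2])/2,q[1],.0417);P[f"q{i+1}L"]=(q[0],(q[1]+q[3])/2,.0417);P[f"q{i+1}R"]=(q[2],(q[1]+q[3])/2,.0417);P[f"q{i+1}back"]=((q[0]+q[2])/2,q[3],.0417)
for k,p in P.items(): print(k,np.round(F(f(*p)),1))
o=get_obs();print("tool yaw",Ro.from_quat(o["tool_rot"]).as_matrix()[:2,1],"tcp in stick",F(o["position"]))
ct=camera("top")
for k,p in dict(A=(236,230),):pass
E
```

```text
Traceback (most recent call last):
  File "h.py", line 7, in ray
    if T is None: R=np.array(c["R"]).T; o=-R@c["t"]
                             ~^^^^^
KeyError: 'R'
```

```bash
cat > meas.py <<'E'
from h import *
d=np.load("w2.npz");c={"intrinsics":d["K"]};T=d["T"]
f=lambda u,v,z:ray(c,(u/2+100,v/2+60),z,T)
a=f(36,264,.0485);b=f(722,264,.0485)
yv=(b-a)[:2];print("rail len",np.linalg.norm(yv));yaw=np.arctan2(-yv[0],yv[1])
m=(a+b)[:2]/2; R=np.array([[np.cos(yaw),-np.sin(yaw)],[np.sin(yaw),np.cos(yaw)]])
C=m-R@[.0276,0]; print("C",C,"yaw",np.degrees(yaw)); np.savez("st.npz",C=C,yaw=yaw)
F=frame(C,yaw)
P=dict(floorL=(41,126,.0262),floorR=(708,128,.0262),headTop1=(727,133,.0485),headout=(741,131,.0485),boss=(235,232,.0484),tipend=(342,130,.0463),
kneeTopL=(304,258,.0485),kneeTopR=(320,258,.0485))
qs=[(398,176,453,245),(461,177,517,246),(520,168,578,237),(583,167,642,235),(645,169,709,239)]
for i,q in enumerate(qs): P[f"q{i+1}front"]=((q[0]+q[2])/2,q[1],.0417);P[f"q{i+1}L"]=(q[0],(q[1]+q[3])/2,.0417);P[f"q{i+1}R"]=(q[2],(q[1]+q[3])/2,.0417);P[f"q{i+1}back"]=((q[0]+q[2])/2,q[3],.0417)
for k,p in P.items(): print(k,np.round(F(f(*p)),1))
o=get_obs();print("tool y",Ro.from_quat(o["tool_rot"]).as_matrix()[:2,1],"tcp in stick",F(o["position"]))
E
python3 meas.py
```

```text
rail len 0.29898085415655623
C [0.52733726 0.0793546 ] yaw -14.057771519934288
floorL [ -29.5 -150. ]
floorR [-28.6 145.2]
headTop1 [-27.7 143.6]
headout [-28.5 149.2]
boss [ 13.4 -61.2]
tipend [-28.8 -13.4]
kneeTopL [ 24.9 -32.4]
kneeTopR [ 24.9 -25.5]
q1front [-9.5 20.5]
q1L [5.3 8.4]
q1R [ 5.3 32.3]
q1back [20.8 20.2]
q2front [-9.1 47.7]
q2L [ 5.8 35.8]
q2R [ 5.8 60.2]
q2back [21.2 48.3]
q3front [-12.9  73.1]
q3L [ 1.8 61.4]
q3R [ 1.8 86.5]
q3back [17.1 74.7]
q4front [-13.3 100.1]
q4L [ 1.2 88.6]
q4R [  1.2 114.1]
q4back [ 16.2 102.7]
q5front [-12.5 127.7]
q5L [  2.5 115.6]
q5R [  2.5 143.3]
q5back [ 18.  131.3]
tool y [0.24247146 0.97015844] tcp in stick [42.72544372 29.46539916]
```

Everything agrees with the given sizes to about 1 mm: rail 299 mm, boss x 13.4 (expected 13.7), head 143.6–149 and knee face y≈−25. Quad centres in y are about 20.4, 48, 74, 101 and 129, with fronts at x −9 to −13. I'll go to the front of quad 1.

```bash
cat > st.py <<'E'
from h import *
s=np.load("st.npz");F=frame(s["C"],s["yaw"])
o=get_obs();R=Ro.from_quat(o["tool_rot"]).as_matrix();f=frame(np.zeros(2),s["yaw"])(o["ft_force"])/1e3
print("t %.2f"%o["time"],"stick xy",np.round(F(o["position"]),1),"z",round(o["position"][2]*1e3,1),"force stick",np.round(f,1),round(o["ft_force"][2],1),"yawerr",round(np.degrees(np.arctan2(-R[0,1],R[1,1])-s["yaw"]),2))
E
python3 -m pendant '[[[0.0385,-0.0045,0,0,0,0,0],[0.0385,-0.0045,0,0,0,0,0],[0,0,0.04,0,0,0,0],[0,0,0.03,0,0,0,0],[0,0,0,0,0,0,0]]]' >/dev/null
python3 st.py
python3 -m pendant '[[[0,0,0.012,0,0,0,0],[0,0,0.012,0,0,0,0],[0,0,0.007,0,0,0,0],[0,0,0,0,0,0,0],[0,0,0,0,0,0,0]]]' >/dev/null
python3 st.py
```

```text
t 3.42 stick xy [-35.3  20.1] z 72.2 force stick [0.8 0. ] 0.4 yawerr 0.04
t 4.05 stick xy [-32.2  20.4] z 42.7 force stick [-0.1  0.8] -0.0 yawerr -0.01
```

```bash
python3 -m pendant '[[[-0.003,0,0,0,0,0,0],[-0.003,0,0,0,0,0,0],[-0.003,0,0,0,0,0,0],[-0.002,0,0,0,0,0,0],[-0.002,0,0,0,0,0,0]]]' >/dev/null
python3 st.py
python3 -m pendant '[[[-0.0015,0,0,0,0,0,0],[-0.0015,0,0,0,0,0,0],[-0.001,0,0,0,0,0,0],[0,0,0,0,0,0,0],[0,0,0,0,0,0,0]]]' >/dev/null
python3 st.py; python3 st.py
```

```text
t 4.67 stick xy [-19.3  20.4] z 42.5 force stick [-0.8  0.4] -0.4 yawerr -0.02
t 5.30 stick xy [-15.3  20.4] z 42.6 force stick [0.2 0.7] -0.2 yawerr -0.01
t 5.30 stick xy [-15.3  20.4] z 42.6 force stick [0.2 0.7] -0.2 yawerr -0.01
```

```bash
python3 -m pendant '[[[-0.0005,0,0,0,0,0,0],[-0.0005,0,0,0,0,0,0],[-0.0005,0,0,0,0,0,0],[0,0,0,0,0,0,0],[0,0,0,0,0,0,0]]]' >/dev/null
python3 st.py
python3 -m pendant '[[[-0.0005,0,0,0,0,0,0],[-0.0005,0,0,0,0,0,0],[0,0,0,0,0,0,0],[0,0,0,0,0,0,0],[0,0,0,0,0,0,0]]]' >/dev/null
python3 st.py
```

```text
t 5.92 stick xy [-14.8  20.3] z 42.4 force stick [-3.   0.3] 0.9 yawerr -0.01
t 6.55 stick xy [-14.7  20.2] z 42.3 force stick [-5.3  0.7] 2.8 yawerr -0.01
```

Rail contact at TCP x≈−14.8, with a light 3–5 N. Same for quad 2.

```bash
python3 -m pendant '[[[0.012,0,0,0,0,0,0],[0,0.0137,0,0,0,0,0],[0,0.0137,0,0,0,0,0],[0,0,0,0,0,0,0],[-0.003,0,0,0,0,0,0]]]' >/dev/null
python3 st.py
python3 -m pendant '[[[-0.003,0,0,0,0,0,0],[-0.003,0,0,0,0,0,0],[-0.002,0,0,0,0,0,0],[-0.0005,0,0,0,0,0,0],[-0.0005,0,0,0,0,0,0]]]' >/dev/null
python3 st.py
python3 -m pendant '[[[-0.0005,0,0,0,0,0,0],[0,0,0,0,0,0,0],[0,0,0,0,0,0,0],[0,0,0,0,0,0,0],[0,0,0,0,0,0,0]]]' >/dev/null
python3 st.py
```

```text
t 7.17 stick xy [-21.8  48.1] z 42.5 force stick [0.1 0.2] -0.5 yawerr 0.04
t 7.80 stick xy [-14.7  47.3] z 42.3 force stick [-4.7 -0.4] 2.7 yawerr -0.01
t 8.43 stick xy [-14.7  47.4] z 42.3 force stick [-5.1 -0.1] 2.6 yawerr -0.01
```

```bash
python3 -m pendant '[[[0.014,0,0,0,0,0,0],[0,0.012,0,0,0,0,0],[0,0.0145,0,0,0,0,0],[0,0,0,0,0,0,0],[-0.003,0,0,0,0,0,0]]]' >/dev/null
python3 st.py
python3 -m pendant '[[[-0.003,0,0,0,0,0,0],[-0.003,0,0,0,0,0,0],[-0.003,0,0,0,0,0,0],[-0.001,0,0,0,0,0,0],[-0.001,0,0,0,0,0,0]]]' >/dev/null
python3 st.py
python3 -m pendant '[[[0,0,0,0,0,0,0],[0,0,0,0,0,0,0],[0,0,0,0,0,0,0],[0,0,0,0,0,0,0],[0,0,0,0,0,0,0]]]' >/dev/null
python3 st.py
```

```text
t 9.05 stick xy [-23.3  74.6] z 42.5 force stick [-0.2  0.3] 0.6 yawerr 0.05
t 9.68 stick xy [-14.7  73.8] z 42.2 force stick [-6.9  1. ] 2.0 yawerr -0.02
t 10.30 stick xy [-14.7  73.8] z 42.2 force stick [-4.1 -0.7] 2.4 yawerr -0.01
```

Quad 3 is seated. On to quads 4 and 5.

```bash
python3 -m pendant '[[[0.014,0,0,0,0,0,0],[0,0.013,0,0,0,0,0],[0,0.0145,0,0,0,0,0],[0,0,0,0,0,0,0],[-0.003,0,0,0,0,0,0]]]' >/dev/null
python3 st.py
python3 -m pendant '[[[-0.003,0,0,0,0,0,0],[-0.003,0,0,0,0,0,0],[-0.003,0,0,0,0,0,0],[-0.001,0,0,0,0,0,0],[-0.001,0,0,0,0,0,0]]]' >/dev/null
python3 -m pendant '[[[0,0,0,0,0,0,0],[0,0,0,0,0,0,0],[0,0,0,0,0,0,0],[0,0,0,0,0,0,0],[0,0,0,0,0,0,0]]]' >/dev/null
python3 st.py
```

```text
t 10.93 stick xy [-23.3 102.1] z 42.5 force stick [-0.2  0.2] -0.1 yawerr 0.04
t 12.18 stick xy [-14.8 101.3] z 42.2 force stick [-5.1  0.3] 2.9 yawerr -0.0
```

```bash
python3 -m pendant '[[[0.014,0,0,0,0,0,0],[0,0.0125,0,0,0,0,0],[0,0.0115,0,0,0,0,0],[0,0,0,0,0,0,0],[-0.003,0,0,0,0,0,0]]]' >/dev/null
python3 st.py
python3 -m pendant '[[[-0.003,0,0,0,0,0,0],[-0.003,0,0,0,0,0,0],[-0.003,0,0,0,0,0,0],[-0.001,0,0,0,0,0,0],[-0.001,0,0,0,0,0,0]]]' >/dev/null
python3 -m pendant '[[[0,0,0,0,0,0,0],[0,0,0,0,0,0,0],[0,0,0,0,0,0,0],[0,0,0,0,0,0,0],[0,0,0,0,0,0,0]]]' >/dev/null
python3 st.py
```

```text
t 12.80 stick xy [-23.3 126. ] z 42.5 force stick [ 0.  -0.3] 0.1 yawerr 0.03
t 14.05 stick xy [-14.8 125.3] z 42.2 force stick [-4.9  0.8] 1.6 yawerr -0.0
```

```bash
python3 -m pendant '[[[0.015,0,0,0,0,0,0],[0,0,-0.05,0,0,0,0],[0,0,-0.05,0,0,0,0],[-0.03,-0.04,0,0,0,0,0],[-0.03,-0.04,0,0,0,0,0]]]' >/dev/null
python3 -m pendant '[[[-0.022,-0.035,0,0,0,0,0],[0,0,0,0,0,0,0],[0,0,0,0,0,0,0],[0,0,0,0,0,0,0],[0,0,0,0,0,0,0]]]' >/dev/null
python3 st.py
python3 - <<'E'
from h import *
c,T,o=wrist(); np.savez("w3.npz",img=c["img"],T=T,K=c["intrinsics"])
s=np.load("st.npz");y=s["yaw"];R=np.array([[np.cos(y),-np.sin(y)],[np.sin(y),np.cos(y)]])
w=lambda sx,sy,z:np.r_[s["C"]+R@[sx/1e3,sy/1e3],z]
im=c["img"].copy()
a=np.round(proj(c,w(40,155,.03),T));b=np.round(proj(c,w(-32,-75,.03),T));print(a,b)
x0,x1=int(min(a[0],b[0])),int(max(a[0],b[0]));y0,y1=int(min(a[1],b[1])),int(max(a[1],b[1]));print(x0,y0)
cr=cv2.resize(im[y0:y1,x0:x1],None,fx=3,fy=3,interpolation=cv2.INTER_CUBIC)[:,:,::-1]
cr=np.clip(cr.astype(float)*1.6,0,255).astype(np.uint8);print(cr.shape)
cv2.imwrite("pics/w3.png",cr)
E
```

```text
t 15.30 stick xy [54.  11.7] z 142.5 force stick [-0.3  0.4] -0.2 yawerr 0.09
[477. 188.] [222. 107.]
222 107
(243, 765, 3)
```

View pics/w3.png

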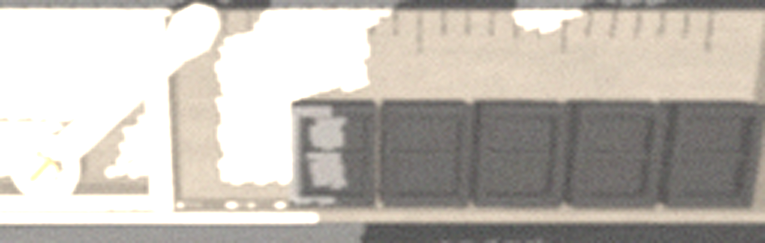

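All five quads are in line against the rail (fronts at v≈102, backs at v≈206, constant across). Now the fingers go behind the boss.

```bash
python3 -m pendant '[[[0.0235,-0.053,0,0,0,0,0],[0.0235,-0.053,0,0,0,0,0],[0,0,0.03,0,0,0,0],[0,0,0.025,0,0,0,0],[0,0,0,0,0,0,0]]]' >/dev/null
python3 st.py
python3 -m pendant '[[[0,0,0.015,0,0,0,0],[0,0,0.015,0,0,0,0],[0,0,0.0085,0,0,0,0],[0,0,0,0,0,0,0],[0,0,0,0,0,0,0]]]' >/dev/null
python3 st.py
```

```text
t 15.97 stick xy [  6.2 -95.1] z 86.3 force stick [-0.3  1.1] 1.3 yawerr 0.0
t 16.60 stick xy [  7.8 -95.2] z 49.1 force stick [0.1 0.1] 0.6 yawerr -0.01
```

```bash
python3 -m pendant '[[[0,0.003,0,0,0,0,0],[0,0.003,0,0,0,0,0],[0,0.003,0,0,0,0,0],[0,0.003,0,0,0,0,0],[0,0.003,0,0,0,0,0]]]' >/dev/null
python3 st.py
python3 -m pendant '[[[0,0.004,0,0,0,0,0],[0,0.004,0,0,0,0,0],[0,0.004,0,0,0,0,0],[0,0.004,0,0,0,0,0],[0,0.004,0,0,0,0,0]]]' >/dev/null
python3 st.py
```

```text
t 17.23 stick xy [  7.6 -80. ] z 49.1 force stick [-0.5 -0.2] -0.2 yawerr -0.0
t 17.85 stick xy [  7.6 -60.1] z 49.0 force stick [ 0.1 -4.4] 0.1 yawerr -0.01
```

```bash
python3 -m pendant '[[[0,0.003,0,0,0,0,0],[0,0.003,0,0,0,0,0],[0,0.002,0,0,0,0,0],[0,0,0,0,0,0,0],[0,0,0,0,0,0,0]]]' >/dev/null
python3 st.py
python3 - <<'E'
from h import *
c=camera("top");im=c["img"]
a=cv2.resize(im[225:295,234:344],None,fx=7,fy=7,interpolation=cv2.INTER_CUBIC)
cv2.imwrite("pics/c4.png",a[:,:,::-1])
E
```

```text
t 18.48 stick xy [  7.6 -52. ] z 49.1 force stick [ 0. -2.] 0.7 yawerr -0.03
```

View pics/c4.png

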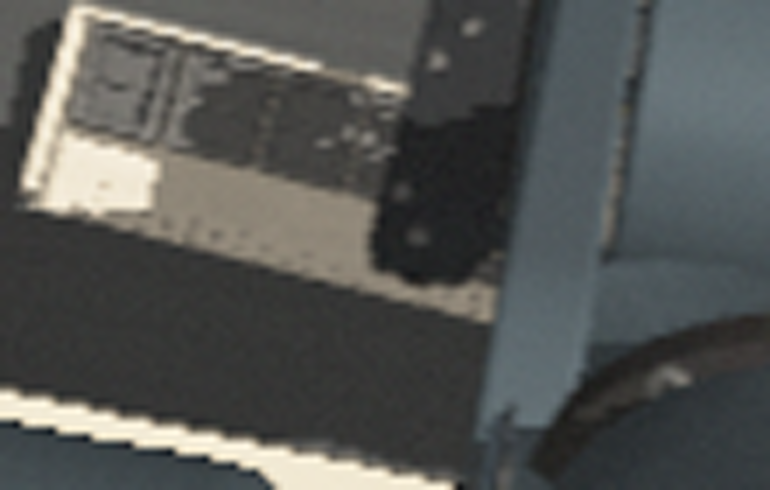

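The arm hides the knee, while the line still lies along the rail. I'll continue by force feel.

```bash
python3 -m pendant '[[[0,0.002,0,0,0,0,0],[0,0.002,0,0,0,0,0],[0,0.002,0,0,0,0,0],[0,0.001,0,0,0,0,0],[0,0.001,0,0,0,0,0]]]' >/dev/null
python3 st.py
python3 -m pendant '[[[0,0.001,0,0,0,0,0],[0,0.001,0,0,0,0,0],[0,0.001,0,0,0,0,0],[0,0.001,0,0,0,0,0],[0,0.001,0,0,0,0,0]]]' >/dev/null
python3 st.py
```

```text
t 19.15 stick xy [  7.6 -44.2] z 49.1 force stick [ 0.4 -4. ] 0.7 yawerr -0.0
t 19.77 stick xy [  7.6 -39.3] z 49.1 force stick [-0.2 -4.8] 0.4 yawerr -0.01
```

```bash
python3 -m pendant '[[[0,0.001,0,0,0,0,0],[0,0.001,0,0,0,0,0],[0,0.0005,0,0,0,0,0],[0,0.0005,0,0,0,0,0],[0,0.0005,0,0,0,0,0]]]' >/dev/null
python3 st.py
python3 -m pendant '[[[0,0.0005,0,0,0,0,0],[0,0.0005,0,0,0,0,0],[0,0.0005,0,0,0,0,0],[0,0.0005,0,0,0,0,0],[0,0.0005,0,0,0,0,0]]]' >/dev/null
python3 st.py
```

```text
t 20.40 stick xy [  7.6 -35.9] z 49.1 force stick [ 0.2 -6.6] 0.5 yawerr 0.0
t 21.02 stick xy [  7.6 -35.1] z 49.1 force stick [  0.6 -12.8] 1.6 yawerr 0.09
```

```bash
python3 -m pendant '[[[0,0.0005,0,0,0,0,0],[0,0.0005,0,0,0,0,0],[0,0.0005,0,0,0,0,0],[0,0,0,0,0,0,0],[0,0,0,0,0,0,0]]]' >/dev/null
python3 st.py
```

```text
t 21.65 stick xy [  7.6 -34.9] z 49.1 force stick [  0.3 -18.5] 0.4 yawerr 0.12
```

Snug: it has stopped, with 18 N and no more travel. I'll back off and look.

```bash
python3 -m pendant '[[[0,-0.01,0,0,0,0,0],[0,-0.008,0,0,0,0,0],[0,0,-0.045,0,0,0,0],[0,0,-0.045,0,0,0,0],[-0.023,0.03,0,0,0,0,0]]]' >/dev/null
python3 -m pendant '[[[-0.023,0.03,0,0,0,0,0],[0,0,0,0,0,0,0],[0,0,0,0,0,0,0],[0,0,0,0,0,0,0],[0,0,0,0,0,0,0]]]' >/dev/null
python3 st.py
cat > look.py <<'E'
from h import *
import sys
c,T,o=wrist(); np.savez(sys.argv[1]+".npz",img=c["img"],T=T,K=c["intrinsics"])
s=np.load("st.npz");y=s["yaw"];R=np.array([[np.cos(y),-np.sin(y)],[np.sin(y),np.cos(y)]])
w=lambda sx,sy,z:np.r_[s["C"]+R@[sx/1e3,sy/1e3],z]
im=c["img"]
P=np.array([proj(c,w(a,b,.03),T) for a in(40,-36) for b in(155,-75)]).round().astype(int)
(x0,y0),(x1,y1)=P.min(0),P.max(0);print("origin",x0,y0)
cr=cv2.resize(im[y0:y1,x0:x1],None,fx=3,fy=3,interpolation=cv2.INTER_CUBIC)[:,:,::-1]
cv2.imwrite(f"pics/{sys.argv[1]}.png",np.clip(cr.astype(float)*1.2,0,255).astype(np.uint8))
E
python3 look.py w5
```

```text
t 22.90 stick xy [53.   9.6] z 138.9 force stick [-0.4 -0.6] 0.2 yawerr -0.06
origin 222 103
```

View pics/w5.png

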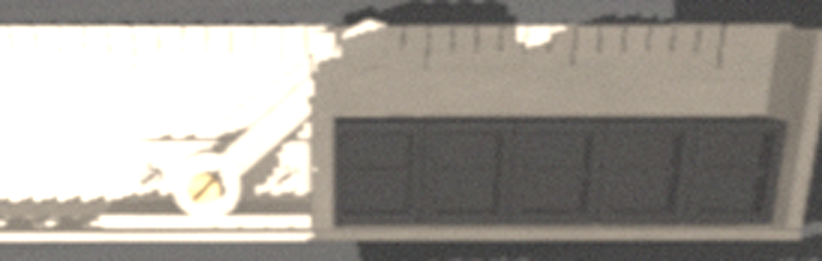

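The line is closed up at u 335–783, with the knee face against quad 1, the boss at (206,186), the lever tip around (380,28) and the quad fronts straight at v≈117.

```bash
python3 - <<'E'
from h import *
d=np.load("w5.npz");c={"intrinsics":d["K"]};T=d["T"];s=np.load("st.npz");F=frame(s["C"],s["yaw"])
for n,p in dict(boss=(206,186,.0484),tip=(383,22,.0463),q1L=(335,170,.0417),kneeTopFace=(333,210,.0485),q5R=(783,122,.0417),qf1=(370,118,.0417),qf5=(740,118,.0417),qb1=(370,224,.0417),qb5=(740,226,.0417)).items(): print(n,np.round(F(ray(c,(p[0]/3+222,p[1]/3+103),p[2],T)),1))
E
```

```text
boss [ 13.3 -17.3]
tip [-30.1  30.8]
q1L [10.  18.7]
kneeTopFace [20.1 18. ]
q5R [ -3.3 143.5]
qf1 [-4.5 28.3]
qf5 [ -4.4 131.3]
qb1 [25.7 28.9]
qb5 [ 26.4 135.9]
```

Knee face at y≈18 (0.048, as expected) and the quads at the rail. Lever tip end is at (−30,31), about 0.45 rad out. The fingers go outside the lever tip.

```bash
python3 -m pendant '[[[0.038,0.006,0,0,0,0,0],[0.038,0.006,0,0,0,0,0],[0.038,0.006,0,0,0,0,0],[0,0,0.03,0,0,0,0],[0,0,0.02,0,0,0,0]]]' >/dev/null
python3 -m pendant '[[[0,0,0.02,0,0,0,0],[0,0,0.015,0,0,0,0],[0,0,0.005,0,0,0,0],[0,0,0,0,0,0,0],[0,0,0,0,0,0,0]]]' >/dev/null
python3 st.py
python3 -m pendant '[[[-0.003,0,0,0,0,0,0],[-0.003,0,0,0,0,0,0],[-0.002,0,0,0,0,0,0],[-0.002,0,0,0,0,0,0],[-0.002,0,0,0,0,0,0]]]' >/dev/null
python3 st.py
```

```text
t 24.20 stick xy [-59.9  28.4] z 49.6 force stick [-0.6 -0.1] -0.3 yawerr -0.01
t 24.82 stick xy [-48.3  28.3] z 49.0 force stick [0.  0.5] -0.3 yawerr -0.01
```

```bash
python3 -m pendant '[[[-0.002,0,0,0,0,0,0],[-0.0025,0.002,0,0,0,0,0],[-0.0025,0.002,0,0,0,0,0],[-0.0025,0.002,0,0,0,0,0],[-0.0025,0.0015,0,0,0,0,0]]]' >/dev/null
python3 st.py
python3 -m pendant '[[[-0.0025,0.0015,0,0,0,0,0],[-0.0025,0.0015,0,0,0,0,0],[-0.0025,0.001,0,0,0,0,0],[-0.002,0.001,0,0,0,0,0],[-0.001,0.0005,0,0,0,0,0]]]' >/dev/null
python3 st.py
```

```text
t 25.45 stick xy [-36.9  35.9] z 48.9 force stick [-2.2  0.8] 0.8 yawerr -0.01
t 26.07 stick xy [-25.4  41.4] z 49.1 force stick [-0.8  1. ] -0.4 yawerr -0.01
```

```bash
python3 -m pendant '[[[-0.001,0.0003,0,0,0,0,0],[-0.001,0.0003,0,0,0,0,0],[-0.001,0.0003,0,0,0,0,0],[-0.0005,0,0,0,0,0,0],[0,0,0,0,0,0,0]]]' >/dev/null
python3 st.py
python3 -m pendant '[[[-0.0005,0,0,0,0,0,0],[-0.0005,0,0,0,0,0,0],[-0.0005,0,0,0,0,0,0],[0,0,0,0,0,0,0],[0,0,0,0,0,0,0]]]' >/dev/null
python3 st.py
```

```text
t 26.70 stick xy [-22.2  42.2] z 49.1 force stick [-1.3 -0.1] 0.0 yawerr -0.01
t 27.32 stick xy [-20.8  42.1] z 49.1 force stick [-0.5  0. ] 0.4 yawerr -0.01
```

```bash
python3 -m pendant '[[[-0.0005,0,0,0,0,0,0],[-0.0005,0,0,0,0,0,0],[-0.0005,0,0,0,0,0,0],[0,0,0,0,0,0,0],[0,0,0,0,0,0,0]]]' >/dev/null
python3 st.py
python3 -m pendant '[[[-0.0005,0,0,0,0,0,0],[-0.0005,0,0,0,0,0,0],[0,0,0,0,0,0,0],[0,0,0,0,0,0,0],[0,0,0,0,0,0,0]]]' >/dev/null
python3 st.py
```

```text
t 27.95 stick xy [-20.   42.1] z 48.9 force stick [-3.7  1.3] 1.1 yawerr -0.01
t 28.57 stick xy [-19.7  42.1] z 48.9 force stick [-4.8  2.9] 1.3 yawerr -0.01
```

Stop reached. One small final press with y eased, then withdraw and look.

```bash
python3 -m pendant '[[[-0.0005,0.0008,0,0,0,0,0],[-0.0005,0.0003,0,0,0,0,0],[0,0,0,0,0,0,0],[0,0,0,0,0,0,0],[0,0,0,0,0,0,0]]]' >/dev/null
python3 st.py
python3 -m pendant '[[[0.015,0,0,0,0,0,0],[0.02,0,0,0,0,0,0],[0,0,-0.045,0,0,0,0],[0,0,-0.045,0,0,0,0],[-0.036,-0.01,0,0,0,0,0]]]' >/dev/null
python3 -m pendant '[[[-0.036,-0.01,0,0,0,0,0],[-0.036,-0.01,0,0,0,0,0],[0,0,0,0,0,0,0],[0,0,0,0,0,0,0],[0,0,0,0,0,0,0]]]' >/dev/null
python3 st.py; python3 look.py w6
```

```text
t 29.20 stick xy [-19.5  42.4] z 48.7 force stick [-6.2 -0.6] 1.2 yawerr 0.0
t 30.45 stick xy [54.4 13.5] z 138.9 force stick [ 0.  -0.2] 0.4 yawerr 0.03
origin 218 101
```

View pics/w6.png

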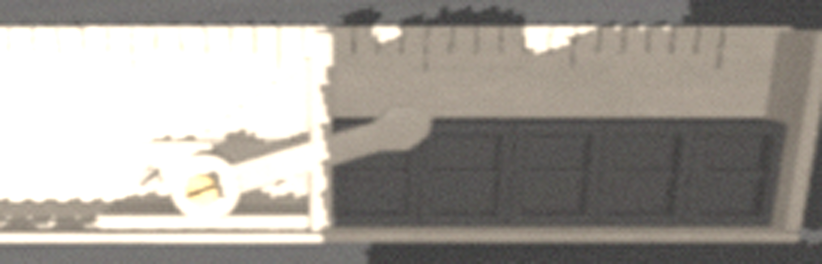

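```bash
python3 - <<'E'
from h import *
d=np.load("w6.npz");c={"intrinsics":d["K"]};T=d["T"];s=np.load("st.npz");F=frame(s["C"],s["yaw"])
g=lambda p:F(ray(c,(p[0]/3+218,p[1]/3+101),p[2],T))
b=g((204,187,.0484));t=g((406,130,.0463));print(b,t,np.arctan2(b[0]-t[0],t[1]-b[1]))
for p in((331,200,.0417),(327,210,.0485),(783,122,.0417),(370,224,.0417),(740,226,.0417)):print(np.round(g(p),1))
E
```

```text
[ 13.27948952 -17.32831001] [-2.08682541 38.35272779] 0.26926810417100666
[18.2 18. ]
[19.7 16.8]
[ -3.8 143.6]
[25.2 29.3]
[ 25.8 136. ]
```

The lever stands at 0.27 rad from stick y, against 0.28 for locked. The boss is unchanged at y −17.3, the line is snug and the quads are at the rail. The robot is clear of everything.

```bash
python3 -c "
from rig import hand_in;print(hand_in())"
```

```text
the job is handed in; nothing more can be done
None
```

The job is handed in at about 30 s of the 72 s allowed: all five quads eased back against the rail from knee end to head end, the knee snug at its 0.048 stop, and the cam lever swung in to its stop, with nothing else touched.

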